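Refit the filter cover and switch on the bench dust extractor

ROBOT

A 7-joint arm with a two-finger parallel gripper is mounted at the origin on the work surface. World frame = base frame: x ahead of the robot, y to its left, z up, the work surface at z = 0. Lengths are in mm, angles in rad, forces in N, time in s.
With the tool pointing down it reaches from about 425 to 800 mm from the base axis. Payload 8.3 kg.
Tool frame: the origin (TCP) lies between the finger pads; the fingertips stand 11 mm ahead of it and the grasp point (between the pads) lies 8 mm behind it; z points along the fingers, y is the line along which they close (so a half turn about z gives the same grasp; the last joint's range is limited). The gripper opens to 85 mm and grips with 20 to 120 N. Pads are 22 mm wide; open, the fingers measure 114 mm over their backs; the gripper's body (76 mm by 85 mm) begins 54 mm behind the grasp point. The pads swing forward as they close: fully open they stand 13 mm farther back than shut.
Start: joints at [1.271, 0.383, 0.016, 1.37, -0.006, 1.388, -0.046], TCP at [146.661, -607.53, 215.879] pointing down, gripper open.
Joint ranges: [-2.95, 2.95], [-0.25, 2.06], [-1.52, 1.56], [0.18, 2.33], [-1.44, 4.58], [0.02, 2.06], [-3.01, 3.01]. Speed limits (rad/s): [2.39, 2.39, 3.01, 3.01, 3.14, 3.14, 3.14].

INTERFACE

Orientations are given as a 3x3 rotation matrix whose columns are the frame's x, y, z axes.
In Python, from bench import r gives the robot as it stands.
- The arm moves only by the shell command python3 -m pendant 'ROWS'. ROWS is text: rows parted by semicolons, each of 7 numbers parted by spaces: the shift along the tool's x, y, z scaled (see below), then the turn, a rotation vector about the tool's x, y, z scaled (see below), then the opening, from -1 (shut) to 1 (fully open). A call has 1 to 20 rows; each row is the pose to reach, as a shift and turn from the pose commanded when the call began, along the tool's axes at that moment, turning the shorter way round; what a row does not reach only later rows make up. The controller multiplies each number of a shift by 0.5 m and each number of a turn by pi rad. A row lasts 1/10 s, in which the tool goes at most 50 mm and 8.59 degrees, less where a joint would pass 70% of its speed; a pose out of reach is approached as far as the arm can. A call with a number of a shift or a turn outside -1 to 1 is refused whole. A call with a gripper value outside its range is refused whole. The fingers move at their own pace and stop on an object; the grip force is fixed at half the most. Time passes only in rows, so rows that repeat a pose let the fingers close. It gives the time, the measured TCP pose, the force, the opening and the grip force at its end, in the units of the state.
- r.state(): the state, without advancing time (a new reading comes with each control period).
- r.snapshot(name): name is "side" or "top" or "wrist"; returns the picture (480x640x3 uint8, red, green, blue); there is no depth.
- r.calibration(name): a dict with "fx", "fy", "cx", "cy" (pixels), "k1" (the pictures are not rectified: a ray, as slopes to the right and down, at radius r is drawn at 1 + k1 r^2 times it, then the intrinsics apply), "cam_to_world" (4x4, takes a point from camera to world coordinates); the wrist camera has in their place "tool_from_camera" (4x4, takes a point from camera to tool coordinates, whose origin is the TCP and whose axes are the flange's). Camera axes: x right, y up, looking along -z (the intrinsics and any distortion apply to the point x, -y, -z); pixel columns grow to the right and rows downward; lengths in mm; the calibration is good to about 2 mm. A picture is of the moment at which its call begins: read the wrist's pose just before it. calibration takes no time and is no camera call.
- r.close_job(): hands the job in; it is judged then, once.
The state is a dict: "t": time; "q": joint angles; "dq": joint speeds; "joint_torque": joint torques, N m; "tcp_pos": TCP position; "orientation": TCP orientation; "ft_force": force on the tool from outside, world axes, zero at the start; "wrist_torque": the same for the moment, N m; "gripper_width": finger opening in mm; "grip_force": force on a finger pad.
Only numpy, scipy, OpenCV 4.12 (cv2) and the standard library are available. Lean on these libraries where they do the work, as an engineer would, in place of code of your own. Each camera call takes 0.05 s, during which the arm holds its last target. There are 200 camera calls.

TASK

First refit the loose orange filter cover on the blue dust extractor: hook its two steel tabs under the aluminium keeper lip at a tilt, swing it down until it lies flat and fully home in the filter well, and let go. Then switch the extractor on: lift the yellow locking collar of the toggle, swing the lever from the red mark right over to the green mark and let the collar drop back and lock. Leave the roll of tape beside it where it is.

Things in the scene. Friction and masses are not known exactly. Their poses are not given: they have to be found in the camera images.
- extractor: Blue box bolted to the bench, 170 (x) x 300 (y) x 83 (z) mm; origin at the centre of its underside, louvred front to its -x. The open filter well is in the -y half of its top, the toggle stands in the +y half, with a red mark 52 mm to -x and a green mark 52 mm to +x of its pivot. A pipe stub (60 mm diameter) sticks out 40 mm at +x.
- well_seat (a point): Where the cover's origin belongs, with the same yaw: on the ledge in the filter well, axes as the extractor's. The ledge is 77 mm above the bench, 6 mm below the extractor's top. The well spans x -61.5 to +47.5 mm and y +-58 mm from here: 5 mm of play for the cover in x, 6 mm in y. The ledge is 8 to 12 mm wide; inside it the well is 15 mm deeper.
- lip_edge (a point): Middle of the lower free edge of the aluminium keeper lip, axes as the extractor's. The lip, 4 mm thick, overhangs the well's -x side by 12 mm along its whole width; its underside is 12 mm above the ledge. The opening left (97 mm) is shorter than the cover with tabs (104 mm): with the +x edge raised (0.25 rad is comfortable) slide the tabs under the lip to -x, then swing down.
- cover: Loose orange filter cover, about 180 g, lying flat, right way up, at one side of the extractor. Plate 90 (x) x 110 (y) x 6 (z) mm; origin at the centre of its underside, z up. Two steel tabs, 22 mm wide, 5 mm thick, level with the underside, at y = +-32 mm, stick out 14 mm beyond its -x edge (tips at x = -59 mm).
- cover_handle (a point): Grip point in the middle of the cover's black bar handle, 28 mm above the cover's underside (22 mm above the plate's top), axes as the cover's. The bar is 16 mm thick in x, 60 mm long in y and rises from the plate to 34 mm above the underside.
- toggle_pivot (a point): Hinge point of the toggle lever, fixed in the extractor, 80 mm above the bench (3 mm below the extractor's top), axes as the extractor's. The lever turns about the y axis here. A steel gate block 54 x 40 mm reaches 13 mm above this point, its teeth 34 mm above it, within 14 mm of it in y.
- toggle_lever (a joint): Lever angle (rad): 0 = off, leaning 0.42 rad from vertical towards the extractor's -x (red mark); 0.84 = on, leaning 0.42 rad towards +x (green mark). It stays where it is left (friction 0.07 N m), but is locked in either end notch, with about 0.05 rad of play, while the collar is down.
- toggle_collar (a joint): Lift of the collar along the lever (m): 0 = down (locked in a notch), 0.014 = top stop. Lift it 0.010 or more (0.012 is comfortable) to swing the lever over, holding it up till past the middle. A spring pulls it down with 3 N at 0, 5.8 N at the top; let go over a notch, it drops back to 0.
- collar_mid (a point): Mid-point of the collar on its axis, 50 mm from the pivot when the collar is down; z along the lever away from the pivot, y along the hinge; moves with the collar. The collar is a yellow, black-ringed plastic cylinder of 30 mm diameter, 15 mm below to 15 mm above this point, with two steel lugs (to y = +-14 mm) below it.
- lever_tip (a point): Centre of the red ball, 14 mm in diameter, at the end of the lever, 88 mm from the pivot (the lever ends 95 mm from the pivot).
- tape_roll: Bystander: loose cream roll of tape lying flat, 110 mm outside diameter, 24 mm high, beside the extractor, across from the cover; origin at the centre of its underside.
Mind the look-alikes: they are no part of the job. Several things have the shape of the cover; the one meant has the colours described above.

How it is judged:
By the outcome, as a careful person would: the job done as asked, in the order asked, and still so for the second after the job is handed in, with the robot touching nothing.
It also fails if it takes over 58 s, if anything falls off the work surface, if the arm or the gripper's body presses on something with over 40 N, if the wrist force passes 120 N, or if a joint passes its speed limit or range.

## Working session

There is one attempt and no reset: what is moved stays moved. The work goes in short steps, Python scripts to look and compute and a shell command to move; the robot and the scene stay as the last step left them, time stands still between calls to the robot, and variables do not carry over. Pictures are saved under pics/ and viewed, at most 10 in all, crops included, and the job is handed in when it is done.

```bash
ls; mkdir -p pics
python3 - <<'E'
from bench import r
import cv2,numpy as np
s=r.state();print(s)
a=[r.snapshot(n) for n in("side","top")]
for n,i in zip(("side","top"),a): cv2.imwrite(f"pics/{n}0.png",i[:,:,::-1]); c=r.calibration(n);print(n,c)
print(r.calibration("wrist"))
E
```

```text
pics
{'t': 0.0, 'q': array([ 1.2710944 ,  0.38425401,  0.01635889,  1.37119084, -0.00631398,
        1.38820992, -0.04651898]), 'dq': array([ 6.82828794e-04, -2.03880676e-03, -2.44968976e-05,  1.05794760e-03,
        1.09639366e-03,  1.69331948e-03, -8.87278538e-04]), 'joint_torque': array([-1.86817097e-04, -6.27594209e+01,  8.44444055e-01, -3.71819794e+01,
        1.65088812e-02,  1.40952668e-02, -3.05611673e-05]), 'tcp_pos': array([ 146.53868993, -607.00813917,  214.852297  ]), 'orientation': array([[ 9.72080058e-01,  2.34648930e-01, -4.91033004e-04],
       [ 2.34649443e-01, -9.72078097e-01,  1.95268358e-03],
       [-1.91273161e-05, -2.01338539e-03, -9.99997973e-01]]), 'ft_force': array([ 0.39024447,  0.22165984, -0.20282479]), 'wrist_torque': array([-0.01321779,  0.00916742, -0.00137609]), 'grip_force': 0.0, 'gripper_width': 85.59994761286964}
side {'fx': 574.4292060817025, 'fy': 574.4292060817025, 'cx': 322.26686908708643, 'cy': 236.4314515109321, 'k1': -0.07684506738475488, 'cam_to_world': array([[-7.84246923e-01,  3.55984725e-01, -5.08164973e-01,
        -3.35067945e+02],
   
[... 536 characters left out ...]
969e-02,
         1.51400783e+02],
       [-1.07217900e-02,  1.09032494e-01,  9.93980361e-01,
         1.68900781e+03],
       [ 0.00000000e+00,  0.00000000e+00,  0.00000000e+00,
         1.00000000e+00]])}
{'fx': 402.34077255158036, 'fy': 402.34077255158036, 'cx': 315.77824716425204, 'cy': 232.1090759363564, 'k1': -0.02470314864022447, 'tool_from_camera': array([[-2.63498524e-04,  9.64420026e-01,  2.64374628e-01,
         6.69225829e+01],
       [ 9.99999609e-01,  4.77286054e-04, -7.44420175e-04,
         2.12734062e-01],
       [-8.44116048e-04,  2.64374329e-01, -9.64419775e-01,
        -1.56787068e+02],
       [ 0.00000000e+00,  0.00000000e+00,  0.00000000e+00,
         1.00000000e+00]])}
```

View pics/top0.png

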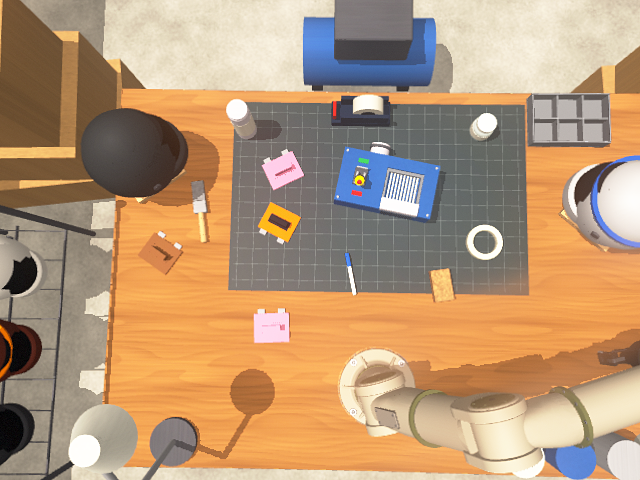

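View pics/side0.png

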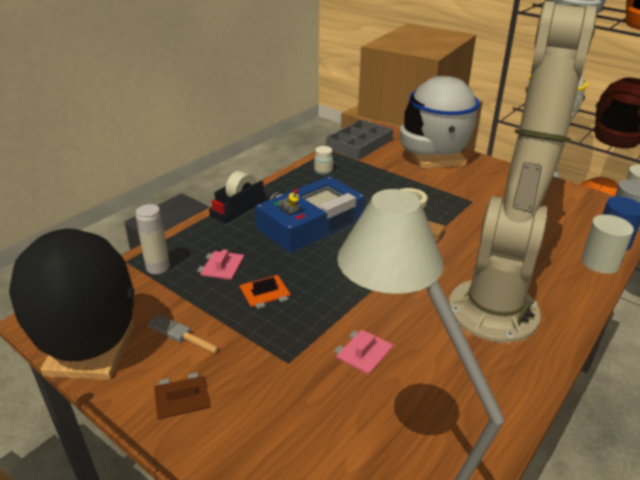

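The cover-shaped things in the top view are pink (282,169), pink (271,326), brown (160,252) and orange with a black bar and steel tabs (279,222). The last fits the description. The extractor is at (388,183) and the tape roll at (485,242). I'll confirm with an enlarged crop.

```bash
cat > h.py <<'E'
from bench import r
import numpy as np, cv2
from scipy.optimize import least_squares
def pose(name,s=None):
    c=r.calibration(name)
    if name!="wrist": return c,c["cam_to_world"]
    s=s or r.state(); T=np.eye(4);T[:3,:3]=s["orientation"];T[:3,3]=s["tcp_pos"]
    return c,T@c["tool_from_camera"]
def proj(c,T,P):
    p=(np.atleast_2d(P)-T[:3,3])@T[:3,:3]
    x=np.c_[p[:,0],-p[:,1]]/-p[:,2:]
    x=x*(1+c["k1"]*(x**2).sum(1,keepdims=True))
    return x*[c["fx"],c["fy"]]+[c["cx"],c["cy"]]
def ray(c,T,uv):
    d=(np.array(uv,float)-[c["cx"],c["cy"]])/[c["fx"],c["fy"]]; x=d.copy()
    for _ in range(8): x=d/(1+c["k1"]*(x@x))
    return T[:3,3],T[:3,:3]@[x[0],-x[1],-1]
def onz(c,T,uv,z):
    o,d=ray(c,T,uv); return o+d*(z-o[2])/d[2]
def tri(obs): # [(c,T,uv),...]
    f=lambda P:np.concatenate([proj(c,T,P)[0]-uv for c,T,uv in obs])
    s=least_squares(f,onz(*obs[0],50)); return s.x,np.abs(s.fun).max()
E
python3 - <<'E'
from h import *
c,T=pose("top")
for n,uv,z in [("cover",(279,222),20),("ext",(388,183),83),("tape",(485,242),24),("well",(403,187),77),("piv",(360,178),90),("pink",(282,169),20)]: print(n,onz(c,T,uv,z).round())
a=cv2.imread("pics/top0.png");b=cv2.imread("pics/side0.png")
x=cv2.resize(a[140:265,240:450],None,fx=3.7,fy=3.7,interpolation=cv2.INTER_CUBIC)
cv2.imwrite("pics/c1.png",x[:460])
E
```

```text
cover [509. 315.  20.]
ext [626. -24.  83.]
tape [ 455. -335.   24.]
well [616. -71.  77.]
piv [639.  63.  90.]
pink [681. 310.  20.]
```

View pics/c1.png

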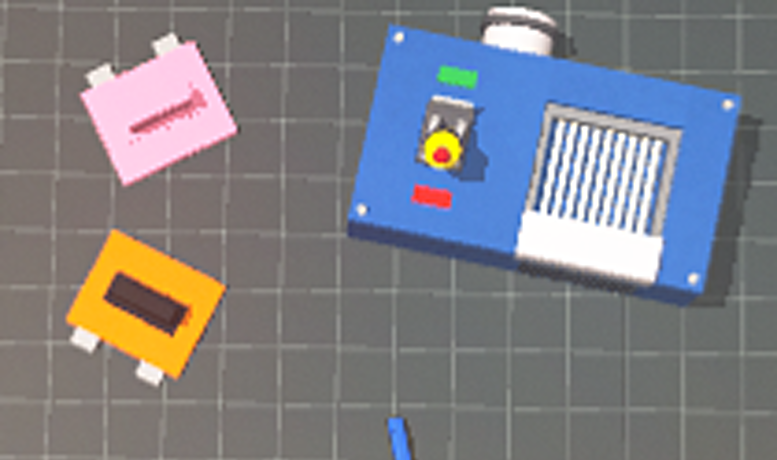

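The crop confirms it: orange plate, black bar, two steel tabs on the edge at lower left. Extractor yaw is about -0.2 and cover yaw about -0.48. Next I move over the extractor to look from the wrist.

```bash
cat >> h.py <<'E'
from scipy.spatial.transform import Rotation as Ro
def Rz(a): return Ro.from_euler("z",a).as_matrix()
def Ry(a): return Ro.from_euler("y",a).as_matrix()
def Rx(a): return Ro.from_euler("x",a).as_matrix()
def d(P,R):
    s=r.state(); R0=s["orientation"]
    a=np.r_[R0.T@(np.array(P)-s["tcp_pos"])/500, Ro.from_matrix(R0.T@R).as_rotvec()/np.pi]
    print("d",a.round(4)); return a
def snap(n,path=None):
    s=r.state(); c,T=pose(n,s); i=r.snapshot(n)
    if path: cv2.imwrite(path,i[:,:,::-1]); np.savez(path+".npz",T=T)
    return i,c,T
# tool-down orientation with tool y at world angle a
def down(a): y=np.array([np.cos(a),np.sin(a),0]);z=np.array([0,0,-1.]);return np.c_[np.cross(y,z),y,z]
E
python3 -m pendant '.607 -.47 -.17 0 0 -.18 1;.607 -.47 -.17 0 0 -.18 1;.607 -.47 -.17 0 0 -.18 1;.607 -.47 -.17 0 0 -.18 1;.607 -.47 -.17 0 0 -.18 1;.607 -.47 -.17 0 0 -.18 1;.607 -.47 -.17 0 0 -.18 1;.607 -.47 -.17 0 0 -.18 1;.607 -.47 -.17 0 0 -.18 1'
python3 - <<'E'
from h import *
s=r.state();print(s["t"],s["tcp_pos"])
d([625,-10,320],down(-.2))
E
```

```text
t: 1.0
tcp_pos: [391.3, -301.9, 302.4]
orientation: [[0.687, 0.727, 0.003], [0.727, -0.687, 0.0], [0.003, 0.002, -1.0]]
ft_force: [-0.9, 0.1, -1.0]
gripper_width: 85.4
grip_force: 0.0
1.0 [ 391.253154   -301.90505474  302.41339436]
d [ 7.455e-01 -6.140e-02 -3.340e-02  9.000e-04 -6.000e-04 -1.775e-01]
```

```bash
python3 -m pendant '.745 -.061 -.035 0 0 -.178 1;.745 -.061 -.035 0 0 -.178 1;.745 -.061 -.035 0 0 -.178 1;.745 -.061 -.035 0 0 -.178 1;.745 -.061 -.035 0 0 -.178 1;.745 -.061 -.035 0 0 -.178 1;.745 -.061 -.035 0 0 -.178 1;.745 -.061 -.035 0 0 -.178 1;.745 -.061 -.035 0 0 -.178 1;.745 -.061 -.035 0 0 -.178 1'
python3 - <<'E'
from h import *
snap("wrist","pics/w1.png")
d([530,280,260],down(-.48))
E
```

```text
t: 2.0
tcp_pos: [623.5, -19.0, 317.5]
orientation: [[0.207, 0.978, -0.002], [0.978, -0.207, 0.0], [-0.0, -0.002, -1.0]]
ft_force: [-0.3, -0.8, -0.4]
gripper_width: 85.7
grip_force: 0.0
d [ 5.483e-01 -3.076e-01  1.155e-01 -3.000e-04  3.000e-04  8.580e-02]
```

View pics/w1.png

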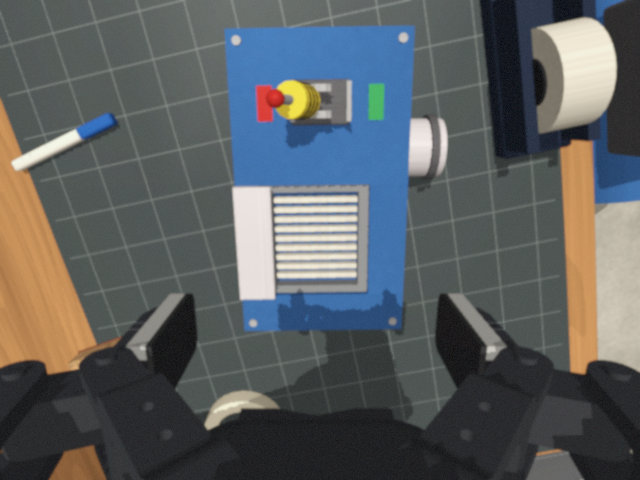

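Wrist view: extractor top corners at (226,28), (415,26), (402,331), (244,331). The lever leans to the red mark, with the collar at (297,100) and the ball at (276,99). The well is at (320,240) and the lip at (254,243). Now over to the cover.

```bash
python3 -m pendant '.548 -.308 .116 0 0 .086 1;.548 -.308 .116 0 0 .086 1;.548 -.308 .116 0 0 .086 1;.548 -.308 .116 0 0 .086 1;.548 -.308 .116 0 0 .086 1;.548 -.308 .116 0 0 .086 1;.548 -.308 .116 0 0 .086 1;.548 -.308 .116 0 0 .086 1;.548 -.308 .116 0 0 .086 1'
python3 - <<'E'
from h import *
i,c,T=snap("wrist","pics/w2.png")
def blue(i): 
    h=cv2.cvtColor(i,cv2.COLOR_RGB2HSV); return ((h[...,0]>105)&(h[...,0]<118)&(h[...,1]>150)&(h[...,2]>110)).astype(np.uint8)
w1=cv2.imread("pics/w1.png")[:,:,::-1].copy();T1=np.load("pics/w1.png.npz")["T"]
m=blue(w1);m[:,440:]=0
k=max(cv2.findContours(m,0,2)[0],key=cv2.contourArea)
hull=cv2.convexHull(k);ap=cv2.approxPolyDP(hull,12,True)[:,0];print("ap",ap.tolist())
def subp(i,uv,w=7):# bright screw centroid
    u,v=map(int,uv);g=i[v-w:v+w+1,u-w:u+w+1].min(2).astype(float);g=np.clip(g-(g.min()+g.max())/2,0,None)
    y,x=np.mgrid[v-w:v+w+1,u-w:u+w+1];return np.array([(g*x).sum(),(g*y).sum()])/g.sum()
ct,Tt=pose("top");t0=cv2.imread("pics/top0.png")[:,:,::-1]
W=[(236,41),(403,37),(393,321),(253,322)]
Tp=[(240+361/3.7,140+210/3.7),(240+398/3.7,140+37/3.7),(240+727/3.7,140+104/3.7),(240+693/3.7,140+278/3.7)]
S=[]
for a,b in zip(W,Tp):
    a=subp(w1,a);b=subp(t0,b,3);P,e=tri([(c,T1,a),(ct,Tt,b)]);S.append(P);print(a.round(1),b.round(1),P.round(1),round(e,2), onz(c,T1,a,83).round(1))
E
```

```text
t: 2.95
tcp_pos: [530.5, 279.2, 260.6]
orientation: [[0.463, 0.886, 0.001], [0.886, -0.463, -0.001], [-0.001, 0.001, -1.0]]
ft_force: [0.8, -0.5, -0.3]
gripper_width: 85.3
grip_force: 0.0
ap [[411, 27], [399, 327], [246, 329], [226, 31]]
[235.5  39.8] [337.3 196.2] [581.7 130.7  84.6] 0.26 [581.4 131.   83. ]
[403.   37.1] [347.4 149.5] [728.6 101.9  83.9] 0.48 [728.7 102.   83. ]
[392.1 321. ] [436.3 167.7] [ 674.5 -171.2   86.2] 0.36 [ 674.7 -172.9   83. ]
[252.7 322.8] [426.8 214.8] [ 528.4 -142.1   86.9] 0.02 [ 527.3 -144.    83. ]
```

View pics/w2.png

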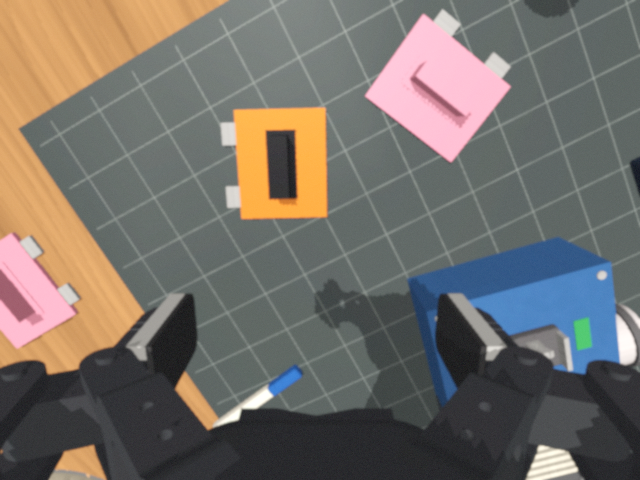

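Cover in w2: plate (235..327, 107..220), bar at (282,164), tabs on the left at (229,134) and (233,196). Now fitting the cover, the well and the toggle.

```bash
cat > m.py <<'E'
from h import *
c,_=pose("wrist");ct,Tt=pose("top")
def ld(n): return cv2.imread(f"pics/{n}.png")[:,:,::-1].copy(),np.load(f"pics/{n}.png.npz")["T"]
w1,T1=ld("w1");w2,T2=ld("w2");t0=cv2.imread("pics/top0.png")[:,:,::-1].copy()
def blob(i,f,box):
    h=cv2.cvtColor(i,cv2.COLOR_RGB2HSV).astype(int);m=f(h[...,0],h[...,1],h[...,2]).astype(np.uint8)
    b=np.zeros_like(m);x0,y0,x1,y1=box;b[y0:y1,x0:x1]=m[y0:y1,x0:x1]
    return max(cv2.findContours(b,0,cv2.CHAIN_APPROX_NONE)[0],key=cv2.contourArea)[:,0].astype(float)
E
python3 - <<'E'
from m import *
org=lambda h,s,v:(h>8)&(h<24)&(s>150)&(v>120)
dark=lambda h,s,v:(v<75)
# plate at z=6
k=blob(w2,org,(200,90,350,240));P=np.array([onz(c,T2,u,6)[:2] for u in k])
R=cv2.minAreaRect(P.astype(np.float32));print("plate",R)
k=blob(t0,org,(255,195,305,250));P=np.array([onz(ct,Tt,u,6)[:2] for u in k])
print("plate top cam",cv2.minAreaRect(P.astype(np.float32)))
# bar: image min-area rects
a=blob(w2,dark,(255,120,310,210));ra=cv2.minAreaRect(a.astype(np.float32));print(ra)
b=blob(t0,dark,(262,205,297,240));rb=cv2.minAreaRect(b.astype(np.float32));print(rb)
print(tri([(c,T2,ra[0]),(ct,Tt,rb[0])]))
print("bar top at 34:",cv2.minAreaRect(np.array([onz(c,T2,u,34)[:2] for u in a],np.float32)))
# green/red marks at z=83 in w1, and top
C=np.array([628.,-21]);Y=Rz(-.194)[:2,:2]
for n,f in(("green",lambda h,s,v:(h>45)&(h<75)&(s>100)),("red",lambda h,s,v:((h<5)|(h>175))&(s>150))):
    for i,cc,T,bx in((w1,c,T1,(250,60,400,140)),(t0,ct,Tt,(345,150,380,200))):
        if n=="red" and i is w1: bx=(250,60,268,140)
        if n=="red" and i is not w1: bx=(345,189,380,200)
        k=blob(i,f,bx);q=np.array([onz(cc,T,u,83)[:2] for u in k]);q=(q-C)@Y;print(n,q.min(0).round(1),q.max(0).round(1))
# well edges in extractor frame
for n,uv,z in(("ledge NE",(368,186),77),("well NE top",(368,186),83),("well SE",(367,292),83),("lip N inner",(272,187),93),("lip S inner",(275,299),93),("lip N outer",(233,187),93),("lip S outer",(239,300),93),("ball",(276,99),80+88*np.cos(.42)),("tape?",(0,0),0)):
    q=onz(c,T1,uv,z);print(n,((q[:2]-C)@Y).round(1))
E
python3 - <<'E'
import cv2
a=cv2.imread("pics/w1.png");cv2.imwrite("pics/c2.png",cv2.resize(a[20:335,215:425],None,fx=1.9*1,fy=1.9,interpolation=cv2.INTER_CUBIC))
E
```

```text
plate ((511.4935302734375, 316.48907470703125), (109.7720947265625, 90.01484680175781), 63.71731948852539)
plate top cam ((511.8167419433594, 317.1846923828125), (111.31755828857422, 90.89851379394531), 64.19073486328125)
((281.4764099121094, 164.45755004882812), (66.02458190917969, 25.410776138305664), 87.51044464111328)
((289.0, 223.0), (0.0, 0.0), 0.0)
(array([505.05361365, 310.93169091, -61.13835885]), np.float64(6.416448184475371))
bar top at 34: ((514.7528686523438, 317.87261962890625), (61.527957916259766, 23.954994201660156), 63.67278289794922)
green [45.6 70.3] [58.1 99.8]
green [46.5 70.9] [ 59.  101.2]
red [-57.9  70. ] [-48.4 100.3]
red [-57.1  70.4] [-45.4 100.7]
ledge NE [46.9  5.4]
well NE top [46.1  6.3]
well SE [  47.3 -105.9]
lip N inner [-46.7   8.2]
lip S inner [ -48.6 -107.9]
lip N outer [-83.9   8.8]
lip S outer [ -85.9 -108.6]
ball [-33.2  84.6]
tape? [-343.1  202.1]
```

View pics/c2.png

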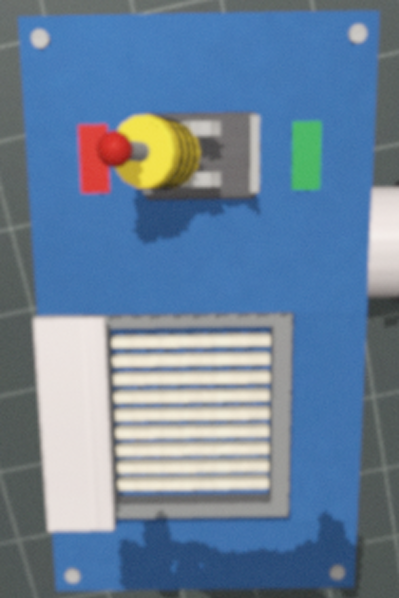

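The well centre is at (0,-50) and the toggle pivot at (0,85) in the extractor frame. That puts the seat at (618.4,-70.1) and the pivot at (644.4,62.4), yaw -0.194. The cover is at (511.5,316.5), yaw -0.459.

Run:
```python
from m import *
print("bar top",tri([(c,T2,(279.5,164)),(ct,Tt,(279.5,221.5))]))
d([511.5,316.5,90],down(-.459));d([511.5,316.5,21.5],down(-.459))
```

```text
bar top (array([510.41171899, 318.09519461,   7.29942008]), np.float64(0.9688095253687266))
d [ 4.930e-02 -7.040e-02  3.413e-01  5.000e-04  2.000e-04 -7.600e-03]
d [ 4.940e-02 -7.060e-02  4.783e-01  5.000e-04  2.000e-04 -7.600e-03]
```

```bash
python3 -m pendant '.049 -.07 .25 0 0 -.0076 1;.049 -.07 .25 0 0 -.0076 1;.049 -.07 .25 0 0 -.0076 1;.049 -.07 .25 0 0 -.0076 1'
python3 - <<'E'
from m import *
i,_,T=snap("wrist","pics/w3.png")
d([511.5,316.5,21.5],down(-.459))
org=lambda h,s,v:(h>8)&(h<24)&(s>150)&(v>120)
K=[]
for im,TT,bx in((w2,T2,(200,90,350,240)),(i,T,(150,60,480,420))):
    q=cv2.boxPoints(cv2.minAreaRect(blob(im,org,bx).astype(np.float32)));q=q[np.lexsort((q[:,0],q[:,1]//60))];K.append(q)
    print(q.round(1).tolist())
for a,b in zip(*K): P,e=tri([(c,T2,a),(c,T,b)]);print("plate corner",P.round(1),round(e,1))
E
```

```text
t: 3.4
tcp_pos: [508.2, 316.2, 131.1]
orientation: [[0.441, 0.898, -0.007], [0.898, -0.441, -0.004], [-0.007, -0.004, -1.0]]
ft_force: [-0.4, -0.2, 0.4]
gripper_width: 85.3
grip_force: 0.0
d [ 0.0019  0.0028  0.2255 -0.0004  0.0011  0.0005]
[[233.89999389648438, 110.0], [324.79998779296875, 107.4000015258789], [237.0, 219.10000610351562], [327.8999938964844, 216.5]]
[[255.0, 135.0], [385.0, 135.0], [255.0, 284.0], [385.0, 284.0]]
plate corner [494.7 386.2  -2.2] 0.1
plate corner [5.763e+02 3.462e+02 4.000e-01] 0.1
plate corner [441.8 288.1   1.2] 0.5
plate corner [531.  248.6  11.4] 1.5
```

View pics/w3.png

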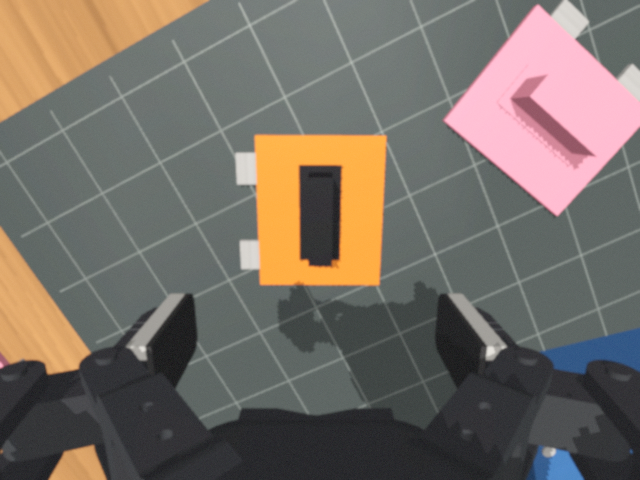

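w3: plate corners at (255,135), (385,135), (380,285), (261,285), bar centred at (320,214). The cover is centred between the fingers.

Run:
```python
from m import *
w3,T3=ld("w3")
P=np.array([onz(c,T3,u,6)[:2] for u in blob(w3,lambda h,s,v:(h>8)&(h<24)&(s>150)&(v>120),(150,60,480,420))],np.float32)
print(cv2.minAreaRect(P)); q=cv2.minAreaRect(P)[0]
d([511.5,316.5,60],down(-.459));d([511.5,316.5,21.5],down(-.459))
```

```text
((511.61065673828125, 317.1996765136719), (109.53511047363281, 89.9579849243164), 63.80307388305664)
d [ 0.0016  0.0027  0.1485 -0.0004  0.0011  0.0005]
d [ 0.0019  0.0028  0.2255 -0.0004  0.0011  0.0005]
```

```bash
python3 -m pendant '.002 .003 .13 0 0 0 1;.002 .003 .13 0 0 0 1;.002 .003 .13 0 0 0 1;.002 .003 .13 0 0 0 1'
python3 - <<'E'
from h import *
d([511.5,316.8,21.5],down(-.459))
E
```

```text
t: 3.85
tcp_pos: [513.2, 319.2, 72.6]
orientation: [[0.441, 0.897, 0.002], [0.897, -0.441, 0.001], [0.002, 0.001, -1.0]]
ft_force: [0.1, 0.6, -0.2]
gripper_width: 85.3
grip_force: 0.0
d [-0.006  -0.0011  0.1022  0.0004 -0.0005  0.0007]
```

```bash
python3 -m pendant '-.006 -.001 .05 0 0 0 1;-.006 -.001 .101 0 0 0 1;-.006 -.001 .101 0 0 0 1;-.006 -.001 .101 0 0 0 .5;-.006 -.001 .101 0 0 0 -.2;-.006 -.001 .101 0 0 0 -1;-.006 -.001 .101 0 0 0 -1;-.006 -.001 .101 0 0 0 -1;-.006 -.001 .101 0 0 0 -1;-.006 -.001 .101 0 0 0 -1'
```

```text
t: 4.85
tcp_pos: [510.1, 316.8, 20.0]
orientation: [[0.44, 0.898, 0.0], [0.898, -0.44, 0.0], [0.0, 0.0, -1.0]]
ft_force: [-0.2, -0.6, 0.4]
gripper_width: -0.2
grip_force: 0.0
```

Fingers closed on nothing; look.

Run:
```python
from h import *
snap("wrist","pics/w4.png");print(r.state()["tcp_pos"],r.state()["gripper_width"])
```

```text
[510.05963059 316.80637501  19.95691712] -0.0930500092866696
```

View pics/w4.png

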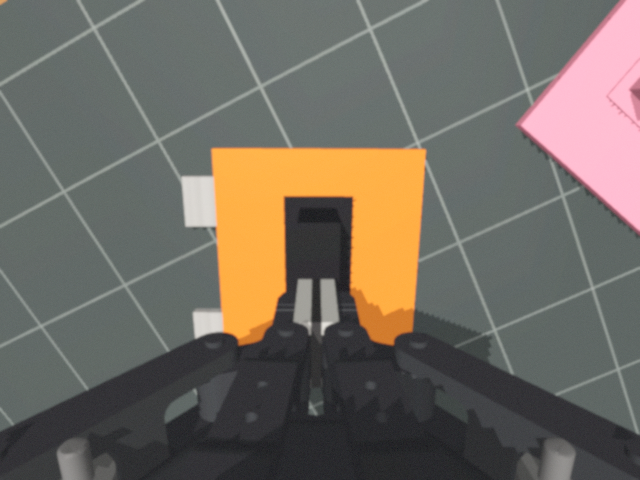

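w4: the fingertips meet at (317,280), apparently over the black bar, and the cover hasn't shifted. I'll check the bar's brightness profile numerically.

Run:
```python
from m import *
w4,T4=ld("w4");w3,T3=ld("w3");np.set_printoptions(linewidth=250)
g=lambda i:i.mean(2).astype(int)
print("w4 row240",g(w4)[240,278:360]);print("w4 row215",g(w4)[215,278:360]);print("w4 row265",g(w4)[265,278:360]);print("w4 col320",g(w4)[190:300,318])
print("w3 row 215",g(w3)[215,290:350]);print("w3 row172",g(w3)[172,290:350]);print("w3 col",g(w3)[155:285,318])
```

```text
w4 row240 [168 167 168 167 166 161 138 100  64  53  55  55  54  53  55  53  52  53  55  49  52  52  54  51  52  51  52  51  54  50  50  52  51  48  50  53  52  55  52  51  51  54  52  52  53  53  51  49  49  52  48  52  50  52  50  57  46  53  51  49  53  50
  41  41  37  40  39  34  40  38  41  52  70 112 150 163 165 166 167 167 166 168]
w4 row215 [167 166 166 167 165 153 122  85  60  51  48  54  51  57  56  55  52  53  51  51  46  40  30  31  36  33  33  34  38  38  34  28  32  32  30  32  35  33  35  38  37  34  35  31  30  34  34  36  31  35  31  33  31  34  32  31  37  37  36  34  40  50
  48  54  53  54  53  54  50  54  56  57  58  76 116 145 163 166 167 166 167 168]
w4 row265 [167 165 166 167 166 162 144 110  73  54  51  50  50  51  47  48  50  51  52  51  49  51  48  53  52  51  53  54  52  51  51  51  50  52  52  54  56  52  52  49  51  52  49  52  48  51  51  50  49  52  52  51  53  52  47  51  47  52  50  52  47  47
  39  37  37  36  35  36  33  39  42  55 100 139 158 166 165 166 166 166 167 166]
w4 col320 [168 168 169 168 166 152 123  85  60  57  53  55  55  56  56  54  5
[... 711 characters left out ...]
  54  47  48  47  47  47  45  45  44  44  45  45  45  42  46  47  46  46  42  47  49  42  47  49  50  55  54  57  58  58  59  62  85 124 153 166 168 169 167 168 168 168]
w3 col [169 169 170 169 168 168 169 169 168 152 118  76  61  55  58  57  52  45  35  38  33  41  45  52  55  54  54  55  56  53  55  58  49  58  58  57  56  53  52  58  54  55  54  55  54  55  54  55  56  54  55  56  50  56  53  51  51  52  53  50  50  53
  54  53  55  53  48  54  47  51  56  52  51  52  51  52  47  52  55  51  49  52  54  48  51  53  52  52  54  54  52  49  52  50  49  54  55  55  49  51  51  50  54  50  48  51  51  52  52  54  82 114 145 162 164 165 164 165 166 165 165 166 167 166
 165 165 166 165 167 158]
```

The bar stands about 34 mm high and the shut pads sit over it, not around it. The picture puts the tips about 19 mm behind the TCP (z≈39), not 11 mm ahead as stated. I'll probe gently downward to measure the true tip position.

```bash
python3 -m pendant '0 0 .004 0 0 0 -1;0 0 .004 0 0 0 -1;0 0 .006 0 0 0 -1'; python3 -m pendant '0 0 .003 0 0 0 -1;0 0 .003 0 0 0 -1'; python3 -c "
from bench import r;s=r.state();print(s['tcp_pos'],s['ft_force'],s['gripper_width'])"
```

```text
t: 5.2
tcp_pos: [510.3, 317.0, 18.7]
orientation: [[0.44, 0.898, 0.001], [0.898, -0.44, -0.0], [0.0, 0.001, -1.0]]
ft_force: [-7.9, -7.3, 24.5]
gripper_width: -0.3
grip_force: 12.2
t: 5.4
tcp_pos: [510.4, 317.0, 18.7]
orientation: [[0.44, 0.898, 0.002], [0.898, -0.44, -0.001], [0.0, 0.002, -1.0]]
ft_force: [-11.5, -8.8, 29.3]
gripper_width: 0.0
grip_force: 14.8
[510.35979052 316.99506785  18.66325257] [-11.5201899   -8.83773605  29.2957034 ] 0.018471572798736527
```

```bash
python3 -m pendant '0 0 -.08 0 0 0 -1;0 0 -.08 0 0 0 .2;0 0 -.08 0 0 0 .2;0 0 -.08 0 0 0 .2;0 0 -.08 0 0 0 .2;0 0 -.03 0 0 0 .2;0 0 -.004 0 0 0 .2;0 0 -.004 0 0 0 .2'; python3 -m pendant '0 0 .004 0 0 0 .2;0 0 .008 0 0 0 .2;0 0 .008 0 0 0 .2'
```

```text
t: 6.2
tcp_pos: [508.2, 315.4, 14.5]
orientation: [[0.44, 0.898, -0.005], [0.898, -0.44, -0.003], [-0.005, -0.003, -1.0]]
ft_force: [-0.9, -0.0, -0.2]
gripper_width: 51.6
grip_force: 0.0
t: 6.5
tcp_pos: [510.3, 317.0, 13.9]
orientation: [[0.44, 0.898, 0.001], [0.898, -0.44, 0.0], [0.001, 0.0, -1.0]]
ft_force: [0.9, 0.4, -0.6]
gripper_width: 51.1
grip_force: 0.0
```

```bash
python3 -m pendant '0 0 .004 0 0 0 .2;0 0 .008 0 0 0 .2;0 0 .008 0 0 0 .2';python3 -m pendant '0 0 .004 0 0 0 .2;0 0 .008 0 0 0 .2;0 0 .008 0 0 0 .2'
```

```text
t: 6.8
tcp_pos: [510.0, 316.7, 9.3]
orientation: [[0.44, 0.898, -0.0], [0.898, -0.44, -0.0], [-0.0, -0.0, -1.0]]
ft_force: [0.7, -0.1, 0.3]
gripper_width: 51.3
grip_force: 0.0
t: 7.1
tcp_pos: [509.9, 316.7, 5.1]
orientation: [[0.44, 0.898, -0.0], [0.898, -0.44, -0.0], [-0.0, -0.0, -1.0]]
ft_force: [-0.1, 0.5, -1.5]
gripper_width: 51.0
grip_force: 0.0
```

There is no contact, so the real tips (shut) stand about 15 mm behind the reported TCP, 26 mm shorter than stated. I'll use this measured offset: a TCP z of about -5 puts the tips at 10.

```bash
python3 -m pendant '0 0 .006 0 0 0 .2;0 0 .012 0 0 0 .2;0 0 .018 0 0 0 .2;0 0 .018 0 0 0 .2;0 0 .018 0 0 0 -1;0 0 .018 0 0 0 -1;0 0 .018 0 0 0 -1;0 0 .018 0 0 0 -1;0 0 .018 0 0 0 -1'
python3 - <<'E'
from h import *
s=r.state();print(s["ft_force"]);d([510,316,180],down(-.459))
E
```

```text
t: 8.0
tcp_pos: [510.3, 317.0, -3.2]
orientation: [[0.44, 0.898, 0.001], [0.898, -0.44, 0.0], [0.001, 0.0, -1.0]]
ft_force: [-0.3, 0.5, 3.5]
gripper_width: 14.7
grip_force: 59.9
[-0.27937826  0.46517546  3.53826742]
d [-1.800e-03  5.000e-04 -3.664e-01  1.000e-04 -2.000e-04  1.100e-03]
```

Grasped (width 14.7, 60 N). Cover origin sits 3.2 mm behind the reported TCP along tool z. Now the waypoints.

```bash
cat >> h.py <<'E'
S=np.array([618.4,-70.1,77.]);YW=-.194;CZ=-3.2
def cov(x,y,z,th,p=True): # cover origin in seat frame
    Rc=Rz(YW)@Ry(-th); R=np.c_[Rc[:,1],Rc[:,0],-Rc[:,2]]
    O=S+Rz(YW)@[x,y,z]; return d(O-R@[0,0,CZ],R)
def where():
    s=r.state();R=s["orientation"];O=s["tcp_pos"]+R@[0,0,CZ];Rc=Rz(YW).T@np.c_[R[:,1],R[:,0],-R[:,2]]
    print("cover in seat",(Rz(YW).T@(O-S)).round(1),"rotvec",Ro.from_matrix(Rc).as_rotvec().round(3),"F",s["ft_force"].round(1),"w",round(s["gripper_width"],1),"t",s["t"])
E
python3 - <<'E'
from h import *
cov(15,0,135,0);cov(15,0,135,.22)
E
```

```text
d [-5.921e-01  5.639e-01 -4.241e-01  1.000e-04 -2.000e-04 -8.330e-02]
d [-0.5918  0.5653 -0.4243 -0.0695  0.009  -0.0829]
```

```bash
python3 -m pendant '0 0 -.05 0 0 0 -1;0 0 -.15 0 0 0 -1;0 0 -.25 0 0 0 -1;0 0 -.35 0 0 0 -1;0 0 -.424 0 0 0 -1;-.06 .057 -.424 0 0 -.01 -1;-.12 .114 -.424 0 0 -.02 -1;-.592 .565 -.424 -.07 .009 -.083 -1;-.592 .565 -.424 -.07 .009 -.083 -1;-.592 .565 -.424 -.07 .009 -.083 -1;-.592 .565 -.424 -.07 .009 -.083 -1;-.592 .565 -.424 -.07 .009 -.083 -1;-.592 .565 -.424 -.07 .009 -.083 -1;-.592 .565 -.424 -.07 .009 -.083 -1;-.592 .565 -.424 -.07 .009 -.083 -1;-.592 .565 -.424 -.07 .009 -.083 -1'
python3 - <<'E'
from h import *
where();cov(11,0,40,.22);cov(11,0,14.5,.22)
E
```

```text
t: 9.6
tcp_pos: [633.1, -73.7, 207.6]
orientation: [[0.194, 0.957, 0.214], [0.981, -0.189, -0.042], [-0.0, 0.218, -0.976]]
ft_force: [-0.0, 0.3, -1.4]
gripper_width: 14.8
grip_force: 59.4
cover in seat [ 14.4  -0.7 133.8] rotvec [-0.    -0.22  -0.001] F [-0.   0.3 -1.4] w 14.8 t 9.6
d [ 1.300e-03 -4.750e-02  1.815e-01 -1.000e-04  1.000e-04 -3.000e-04]
d [ 1.300e-03 -5.860e-02  2.313e-01 -1.000e-04  1.000e-04 -3.000e-04]
```

```bash
python3 -m pendant '.001 -.048 .10 0 0 0 -1;.001 -.048 .182 0 0 0 -1;.001 -.048 .182 0 0 0 -1;.001 -.056 .21 0 0 0 -1;.001 -.056 .218 0 0 0 -1;.001 -.056 .218 0 0 0 -1;.001 -.056 .218 0 0 0 -1'
python3 - <<'E'
from h import *
where();cov(11,0,14.5,.22);cov(-2.,0,14.5,.22)
E
```

```text
t: 10.3
tcp_pos: [631.3, -72.1, 97.7]
orientation: [[0.192, 0.957, 0.218], [0.981, -0.188, -0.043], [-0.0, 0.222, -0.975]]
ft_force: [0.3, 0.6, -0.7]
gripper_width: 14.9
grip_force: 59.3
cover in seat [12.3  0.6 23.8] rotvec [-0.    -0.224  0.   ] F [ 0.3  0.6 -0.7] w 14.9 t 10.3
d [-0.0011 -0.0067  0.0176  0.0011  0.0001  0.0001]
d [-0.0011 -0.032   0.0118  0.0011  0.0001  0.0001]
```

```bash
python3 -m pendant '-.001 -.003 .006 0 0 0 -1;-.001 -.005 .012 0 0 0 -1;-.001 -.007 .015 0 0 0 -1;-.001 -.007 .015 0 0 0 -1;-.001 -.007 .015 0 0 0 -1'
python3 - <<'E'
from h import *
where();cov(11,0,14.5,.22);cov(-1.5,0,14.5,.22)
E
```

```text
t: 10.8
tcp_pos: [628.4, -72.4, 87.8]
orientation: [[0.193, 0.957, 0.215], [0.981, -0.188, -0.043], [-0.001, 0.219, -0.976]]
ft_force: [-0.4, 0.9, -1.3]
gripper_width: 14.9
grip_force: 59.3
cover in seat [ 9.5 -0.3 14. ] rotvec [-0.001 -0.221  0.   ] F [-0.4  0.9 -1.3] w 14.9 t 10.8
d [ 0.0006  0.0031 -0.0004  0.0003  0.0002  0.0001]
d [ 0.0006 -0.0213 -0.0059  0.0003  0.0002  0.0001]
```

```bash
python3 -m pendant '0 -.005 -.001 0 0 0 -1;0 -.01 -.002 0 0 0 -1;0 -.015 -.004 0 0 0 -1;0 -.02 -.005 0 0 0 -1;0 -.021 -.0055 0 0 0 -1;0 -.021 -.0055 0 0 0 -1'
python3 - <<'E'
from h import *
where();cov(-1.,0,8,.12);cov(-.5,0,0.5,0.0)
E
```

```text
t: 11.4
tcp_pos: [617.7, -70.3, 88.4]
orientation: [[0.193, 0.957, 0.215], [0.981, -0.188, -0.043], [-0.001, 0.22, -0.976]]
ft_force: [-0.4, -0.1, -1.4]
gripper_width: 14.9
grip_force: 59.3
cover in seat [-1.3 -0.3 14.5] rotvec [-0.001 -0.221  0.   ] F [-0.4 -0.1 -1.4] w 14.9 t 11.4
d [ 0.0007 -0.0029  0.0128  0.0322  0.0002  0.0001]
d [ 0.0007 -0.0059  0.0275  0.0704  0.0002  0.0001]
```

```bash
python3 -m pendant '.0005 -.001 .005 .012 0 0 -1;.0005 -.002 .009 .024 0 0 -1;.0005 -.003 .0135 .035 0 0 -1;.0005 -.004 .018 .047 0 0 -1;.0005 -.005 .023 .058 0 0 -1;.0005 -.0055 .0255 .066 0 0 -1;.0005 -.0055 .0255 .066 0 0 -1'
python3 - <<'E'
from h import *
where();cov(-.5,0,-0.5,0)
E
```

```text
t: 12.1
tcp_pos: [618.4, -70.3, 74.7]
orientation: [[0.193, 0.981, 0.013], [0.981, -0.193, -0.003], [-0.0, 0.013, -1.0]]
ft_force: [0.6, 0.1, -0.9]
gripper_width: 14.8
grip_force: 59.4
cover in seat [ 0.  -0.2  0.9] rotvec [-0.    -0.013 -0.   ] F [ 0.6  0.1 -0.9] w 14.8 t 12.1
d [ 0.0004 -0.0012  0.0028  0.0042  0.0001 -0.0001]
```

```bash
python3 -m pendant '0 -.001 .002 .004 0 0 -1;0 -.001 .004 .004 0 0 -1;0 -.001 .004 .004 0 0 -1;0 -.001 .004 .004 0 0 -1'
python3 - <<'E'
from h import *
where()
E
```

```text
t: 12.5
tcp_pos: [617.5, -70.0, 73.8]
orientation: [[0.193, 0.981, 0.002], [0.981, -0.193, -0.001], [-0.001, 0.002, -1.0]]
ft_force: [-2.3, -0.7, 4.4]
gripper_width: 15.1
grip_force: 60.1
cover in seat [-0.9 -0.   0. ] rotvec [-0.001 -0.002  0.   ] F [-2.3 -0.7  4.4] w 15.1 t 12.5
```

```bash
python3 -m pendant '0 0 0 0 0 0 -.1;0 0 0 0 0 0 -.1;0 0 0 0 0 0 -.1;0 0 0 0 0 0 -.1;0 0 -.05 0 0 0 -.1;0 0 -.15 0 0 0 -.1;0 0 -.25 0 0 0 -.1;0 0 -.35 0 0 0 -.1;.1 0 -.42 0 0 0 0;.1 0 -.42 0 0 0 .1;.1 0 -.42 0 0 0 .1'
python3 - <<'E'
from m import *
i,_,T=snap("wrist","pics/w5.png")
P=np.array([onz(c,T,u,83)[:2] for u in blob(i,lambda h,s,v:(h>8)&(h<24)&(s>150)&(v>120),(180,130,460,420))],np.float32)
R=cv2.minAreaRect(P);print(R,Rz(YW)[:2,:2].T@(np.array(R[0])-S[:2]));where()
E
```

```text
t: 13.6
tcp_pos: [627.5, -17.5, 284.7]
orientation: [[0.188, 0.982, 0.004], [0.982, -0.188, 0.0], [0.001, 0.004, -1.0]]
ft_force: [-0.4, -0.1, -0.3]
gripper_width: 46.9
grip_force: 0.0
((617.8057250976562, -69.1123275756836), (109.4725341796875, 89.080810546875), 79.01184844970703) [-0.77353568  0.8545771 ]
cover in seat [ -1.3  50.9 209.1] rotvec [-0.001 -0.001  0.002] F [ 0.2 -0.9 -1.1] w 47.1 t 13.65
```

View pics/w5.png

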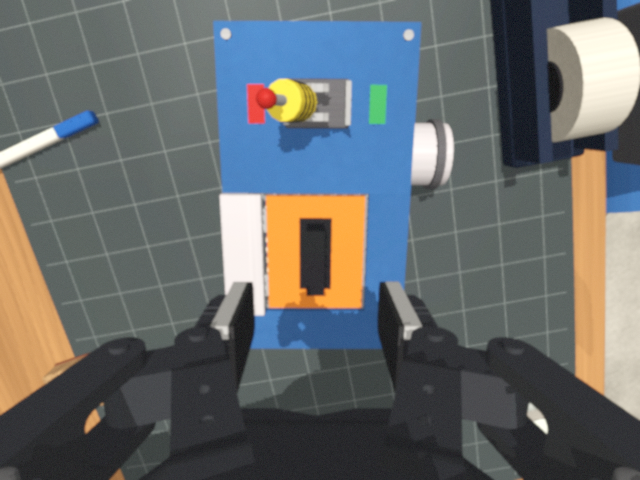

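w5 shows the cover flat in the well at (315,252), within 1 mm of the seat, tabs under the lip, lever still at red with its ball at (266,98). Next is the toggle, starting with a check of the lever model against pictures.

```bash
cat >> h.py <<'E'
PV=np.array([644.4,62.4,80.])
def tog(a,rad,dx=0,dy=0): # a: lever angle 0..0.84 ; TCP at rad from pivot on axis
    b=a-.42; A=Rz(YW)@Ry(b); z=-A[:,2];y=A[:,1]
    return d(PV+A@[dx,dy,rad],np.c_[np.cross(y,z),y,z])
def tw():
    s=r.state();A=Rz(YW).T@s["orientation"];v=Rz(YW).T@(s["tcp_pos"]-PV);b=np.arctan2(-A[0,2],-A[2,2])
    q=Ry(b).T@v;print("lev angle",round(b+.42,3),"rad",q[2].round(1),"off",q[:2].round(1),"F",s["ft_force"].round(1),"w",round(s["gripper_width"],1),"gf",round(s["grip_force"],1),"t",round(s["t"],2),"q",s["q"].round(2))
E
python3 - <<'E'
from m import *
w5,T5=ld("w5")
for im,T,b in((w1,T1,(262,85,290,115)),(w5,T5,(252,85,280,112))):
    k=blob(im,lambda h,s,v:((h<5)|(h>174))&(s>140)&(v>60),b);A=Rz(YW)@Ry(-.42)
    k=blob(im,lambda h,s,v:(h>22)&(h<34)&(s>120)&(v>80),(b[0],80,b[2]+60,120));print("yellow bbox",k.min(0),k.max(0))
    for rr in(88,65,35): print(rr,proj(c,T,PV+A@[0,0,rr]).round(1), proj(c,T,[PV+A@[0,15,rr],PV+A@[0,-15,rr]]).round(1).tolist())
s=r.state();print(s["q"].round(2));tog(0,150);tog(0,110)
E
```

```text
yellow bbox [277.  81.] [320. 118.]
88 [[272.4  98.5]] [[271.6, 77.1], [273.3, 119.3]]
65 [[287.   99.7]] [[286.4, 79.8], [287.6, 119.3]]
35 [[303.5 101.2]] [[303.1, 82.8], [303.9, 119.3]]
yellow bbox [269.  80.] [316. 119.]
88 [[263.2  98.4]] [[262.5, 74.5], [263.8, 121.7]]
65 [[279.8 100.2]] [[279.5, 78.0], [280.2, 121.8]]
35 [[298.4 102.1]] [[298.3, 81.8], [298.5, 121.9]]
[ 0.35  0.42 -0.55  1.22  0.22  1.55 -0.35]
d [ 0.1685 -0.1196  0.1316 -0.1045 -0.1045 -0.4913]
d [ 0.1685 -0.087   0.2047 -0.1045 -0.1045 -0.4913]
```

```bash
python3 -m pendant '.168 -.12 .1 -.104 -.104 -.491 .3;.168 -.12 .1 -.104 -.104 -.491 .3;.168 -.12 .1 -.104 -.104 -.491 .3;.168 -.12 .1 -.104 -.104 -.491 .3;.168 -.12 .1 -.104 -.104 -.491 .3;.168 -.12 .1 -.104 -.104 -.491 .3;.168 -.12 .1 -.104 -.104 -.491 .3;.168 -.12 .1 -.104 -.104 -.491 .3;.168 -.12 .1 -.104 -.104 -.491 .3;.168 -.12 .13 -.104 -.104 -.491 .3;.168 -.12 .13 -.104 -.104 -.491 .3;.168 -.12 .13 -.104 -.104 -.491 .3;.168 -.12 .13 -.104 -.104 -.491 .3;.168 -.12 .13 -.104 -.104 -.491 .3'
python3 - <<'E'
from m import *
tw();i,_,T=snap("wrist","pics/w6.png")
for a in(0,.04): print(a,[proj(c,T,PV+Rz(YW)@Ry(a-.42)@[0,0,q])[0].round(1).tolist() for q in(88,65,35)])
for n,f in(("red",lambda h,s,v:((h<5)|(h>174))&(s>140)&(v>60)),("yel",lambda h,s,v:(h>22)&(h<34)&(s>120)&(v>80))):
    k=blob(i,f,(150,100,500,420));print(n,k.min(0),k.max(0),len(k))
tog(.035,21);tog(.035,90)
E
```

```text
t: 15.05
tcp_pos: [584.5, 72.6, 218.0]
orientation: [[-0.896, 0.199, 0.397], [0.182, 0.98, -0.08], [-0.405, 0.001, -0.914]]
ft_force: [1.0, 0.6, -0.1]
gripper_width: 55.7
grip_force: 0.0
lev angle 0.003 rad 150.7 off [ 0.4 -1.6] F [ 1.   0.6 -0.1] w 55.7 gf 0.0 t 15.05 q [ 0.46  0.06 -0.78  1.85  0.31  0.9   0.9 ]
0 [[319.2, 242.7], [319.0, 232.2], [318.8, 221.0]]
0.04 [[319.3, 248.6], [319.1, 236.2], [318.8, 222.9]]
red [297. 144.] [341. 160.] 116
yel [296. 202.] [342. 252.] 181
d [-0.0005  0.0026  0.2597 -0.0004  0.0103 -0.0017]
d [-0.0049  0.0025  0.1218 -0.0004  0.0103 -0.0017]
```

```bash
python3 -m pendant '-.002 .002 .06 0 .006 -.001 .3;-.002 .002 .14 0 .006 -.001 .3;-.001 .002 .2 0 .006 -.001 .3;-.001 .002 .23 0 .006 -.001 .3;-.001 .002 .23 0 .006 -.001 .3;-.001 .002 .24 0 .006 -.001 .3;-.001 .002 .24 0 .006 -.001 .3'
python3 - <<'E'
from h import *
tw();tog(.02,22)
E
```

```text
t: 15.8
tcp_pos: [633.1, 64.9, 109.3]
orientation: [[-0.904, 0.193, 0.382], [0.178, 0.981, -0.076], [-0.389, -0.001, -0.921]]
ft_force: [-0.6, -0.6, 0.4]
gripper_width: 55.7
grip_force: 0.0
lev angle 0.02 rad 31.5 off [0.8 0.3] F [-0.6 -0.6  0.4] w 55.7 gf 0.0 t 15.8 q [ 0.37  0.31 -0.72  1.86  0.58  0.76  0.71]
d [ 0.0015 -0.0005  0.019  -0.0002  0.     -0.0001]
```

```bash
python3 -m pendant '.001 0 .01 0 0 0 .3;.001 0 .019 0 0 0 .3;.001 0 .019 0 0 0 .1;.001 0 .019 0 0 0 -.1;.001 0 .019 0 0 0 -1;.001 0 .019 0 0 0 -1;.001 0 .019 0 0 0 -1;.001 0 .019 0 0 0 -1;.001 0 .019 0 0 0 -1'
python3 - <<'E'
from h import *
tw()
E
```

```text
t: 16.7
tcp_pos: [636.0, 64.6, 100.2]
orientation: [[-0.904, 0.192, 0.382], [0.177, 0.981, -0.076], [-0.389, -0.001, -0.921]]
ft_force: [-3.6, 3.6, 6.5]
gripper_width: 28.4
grip_force: 59.4
lev angle 0.02 rad 22.0 off [-0.2  0.5] F [-3.6  3.6  6.5] w 28.4 gf 59.4 t 16.7 q [ 0.36  0.33 -0.71  1.87  0.6   0.74  0.7 ]
```

```bash
python3 -m pendant '0 0 -.008 0 0 0 -1;0 0 -.016 0 0 0 -1;0 0 -.024 0 0 0 -1;0 0 -.024 0 0 0 -1;0 0 -.024 0 0 0 -1'
python3 - <<'E'
from h import *
tw()
for a in(.12,.22,.32,.42,.52,.62,.72,.80,.84): tog(a,34)
E
```

```text
t: 17.2
tcp_pos: [631.3, 65.3, 110.7]
orientation: [[-0.904, 0.193, 0.381], [0.177, 0.981, -0.075], [-0.389, -0.0, -0.921]]
ft_force: [3.9, 4.2, -4.1]
gripper_width: 27.9
grip_force: 59.7
lev angle 0.021 rad 33.4 off [-0.4  0.3] F [ 3.9  4.2 -4.1] w 27.9 gf 59.7 t 17.2 q [ 0.37  0.31 -0.72  1.87  0.58  0.76  0.72]
d [-0.0075 -0.0007 -0.0008 -0.0001  0.0316  0.0001]
d [-0.0143 -0.0007  0.0002 -0.0001  0.0634  0.0001]
d [-0.0208 -0.0007  0.0019 -0.0001  0.0953  0.0001]
d [-2.720e-02 -7.000e-04  4.200e-03 -1.000e-04  1.271e-01  1.000e-04]
d [-3.340e-02 -7.000e-04  7.200e-03 -1.000e-04  1.589e-01  1.000e-04]
d [-3.920e-02 -7.000e-04  1.070e-02 -1.000e-04  1.908e-01  1.000e-04]
d [-4.460e-02 -7.000e-04  1.480e-02 -1.000e-04  2.226e-01  1.000e-04]
d [-4.860e-02 -7.000e-04  1.850e-02 -1.000e-04  2.481e-01  1.000e-04]
d [-5.050e-02 -7.000e-04  2.050e-02 -1.000e-04  2.608e-01  1.000e-04]
```

```bash
python3 -m pendant '-.0036 0 -.0008 0 .016 0 -1;-.0072 0 -.0008 0 .032 0 -1;-.011 0 -.0003 0 .048 0 -1;-.0143 0 .0002 0 .0634 0 -1;-.0176 0 .001 0 .079 0 -1;-.0208 0 .0019 0 .0953 0 -1;-.024 0 .003 0 .111 0 -1;-.0272 0 .0042 0 .127 0 -1;-.0272 0 .0042 0 .127 0 -1'
python3 - <<'E'
from h import *
tw()
for a in(.52,.62,.72,.80,.85): tog(a,34)
E
```

```text
t: 18.1
tcp_pos: [644.4, 62.8, 112.5]
orientation: [[-0.981, 0.193, -0.004], [0.193, 0.981, 0.001], [0.004, 0.001, -1.0]]
ft_force: [1.3, 3.6, -6.1]
gripper_width: 28.2
grip_force: 60.7
lev angle 0.424 rad 32.5 off [-0.3  0.4] F [ 1.3  3.6 -6.1] w 28.2 gf 60.7 t 18.1 q [ 0.34  0.61 -0.73  1.41  0.41  1.28  0.96]
d [-0.007  -0.0008 -0.0028  0.0002  0.0305 -0.0002]
d [-0.0137 -0.0008 -0.0018  0.0002  0.0623 -0.0002]
d [-0.0203 -0.0008 -0.0001  0.0002  0.0941 -0.0002]
d [-0.0255 -0.0008  0.0017  0.0002  0.1196 -0.0002]
d [-0.0286 -0.0008  0.003   0.0002  0.1355 -0.0002]
```

```bash
python3 -m pendant '-.0035 0 -.003 0 .016 0 -1;-.007 0 -.0028 0 .0305 0 -1;-.0105 0 -.0023 0 .046 0 -1;-.0137 0 -.0018 0 .062 0 -1;-.017 0 -.001 0 .078 0 -1;-.0203 0 -.0001 0 .094 0 -1;-.0235 0 .001 0 .108 0 -1;-.026 0 .002 0 .122 0 -1;-.0283 0 .003 0 .134 0 -1;-.0283 0 .003 0 .134 0 -1'
python3 - <<'E'
from h import *
tw();tog(.84,22)
E
```

```text
t: 19.1
tcp_pos: [657.0, 60.3, 109.9]
orientation: [[-0.893, 0.192, -0.407], [0.175, 0.981, 0.078], [0.415, -0.001, -0.91]]
ft_force: [-3.1, 3.8, -3.9]
gripper_width: 28.5
grip_force: 61.0
lev angle 0.848 rad 32.4 off [-0.8  0.4] F [-3.1  3.8 -3.9] w 28.5 gf 61.0 t 19.1 q [ 0.19  0.98 -0.67  0.83  0.34  1.84  1.07]
d [-0.0013 -0.0008  0.0209 -0.0005 -0.0024  0.0001]
```

```bash
python3 -m pendant '-.001 0 .007 0 -.002 0 -1;-.001 0 .014 0 -.002 0 -1;-.001 0 .02 0 -.002 0 -1;-.001 0 .02 0 -.002 0 -1;-.001 0 .02 0 -.002 0 -1'
python3 - <<'E'
from h import *
tw()
E
```

```text
t: 19.6
tcp_pos: [653.9, 60.9, 102.6]
orientation: [[-0.897, 0.192, -0.397], [0.176, 0.981, 0.077], [0.405, -0.001, -0.915]]
ft_force: [-2.3, 5.6, -2.8]
gripper_width: 28.5
grip_force: 61.0
lev angle 0.836 rad 24.6 off [-0.3  0.4] F [-2.3  5.6 -2.8] w 28.5 gf 61.0 t 19.6 q [ 0.2   0.96 -0.67  0.87  0.34  1.81  1.07]
```

```bash
python3 -m pendant '0 0 .003 0 0 0 -1;0 0 .003 0 0 0 -1;0 0 .003 0 0 0 .3;0 0 .003 0 0 0 .3;0 0 .003 0 0 0 .3;0 0 .003 0 0 0 .3;0 0 -.02 0 0 0 .3;0 0 -.07 0 0 0 .3;0 0 -.13 0 0 0 .3;0 0 -.2 0 0 0 .3;0 0 -.28 0 0 0 .3;0 0 -.28 0 0 0 .3;0 0 -.28 0 0 0 .3'
python3 - <<'E'
from m import *
tw();i,_,T=snap("wrist","pics/w7.png");t,_,_=snap("top","pics/top7.png");
for q in(88,65,35): print(q,proj(c,T,PV+Rz(YW)@Ry(.42)@[0,0,q])[0].round(1))
k=blob(i,lambda h,s,v:(h>22)&(h<34)&(s>120)&(v>80),(150,60,500,420));print("yel",k.min(0),k.max(0))
x=np.hstack([i[60:420,150:490],cv2.resize(t[135:265,320:460],None,fx=2.77,fy=2.77,interpolation=cv2.INTER_CUBIC)])
cv2.imwrite("pics/fin.png",x[:,:,::-1]);print(x.shape,np.abs(t.astype(int)-cv2.imread("pics/top0.png")[:,:,::-1])[215:270,460:510].max())
E
```

```text
t: 20.9
tcp_pos: [693.3, 49.0, 221.4]
orientation: [[-0.91, 0.197, -0.365], [0.181, 0.98, 0.077], [0.374, 0.004, -0.928]]
ft_force: [-1.8, -0.7, 1.3]
gripper_width: 55.7
grip_force: 0.0
lev angle 0.803 rad 150.1 off [-5.9 -3.7] F [-1.8 -0.7  1.3] w 55.7 gf 0.0 t 20.9 q [-0.07  0.95  0.05  0.5  -0.15  2.06  1.29]
88 [322.3 257.7]
65 [321.6 244.5]
35 [320.8 230.5]
yel [299. 211.] [345. 261.]
(360, 728, 3) 41
```

View pics/fin.png

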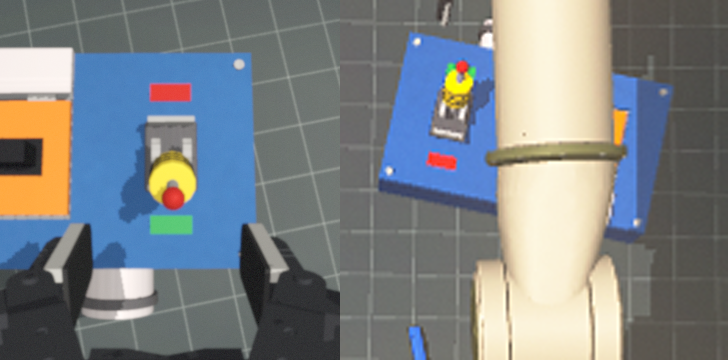

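Left: the lever leans to the green mark (collar (172,180), ball (173,198)). Right: the cover is in the well, with the arm partly over it. Numeric check that the collar is fully down, against the locked start pose:

Run:
```python
from m import *
red=lambda h,s,v:((h<6)|(h>174))&(s>140)&(v>60);yel=lambda h,s,v:(h>22)&(h<34)&(s>120)&(v>80)
for n in("w6","w7"):
    i,T=ld(n);k=blob(i,red,(295,205,350,300));y=blob(i,yel,(250,180,400,300))
    print(n,"ball",k.min(0),k.max(0),"yel",y.min(0),y.max(0))
    s=-1 if n=="w6" else 1
    for L in(0,.012e3):
        p=[proj(c,T,PV+Rz(YW)@Ry(s*.42)@[15*np.cos(t),15*np.sin(t),h+L]) [0] for t in np.linspace(0,6.28,60) for h in(65,)];p=np.array(p)
        print(" lift",L,"top disc",p.min(0).round(1),p.max(0).round(1),"ball",proj(c,T,PV+Rz(YW)@Ry(s*.42)@[0,0,88]).round(1))
```

```text
w6 ball [310. 234.] [329. 255.] yel [296. 202.] [342. 252.]
 lift 0 top disc [295.  208.7] [343. 255.] ball [[319.2 242.7]]
 lift 12.0 top disc [294.  212.9] [344.3 261.3] ball [[319.2 242.7]]
w7 ball [313. 247.] [333. 268.] yel [299. 211.] [345. 261.]
 lift 0 top disc [297.8 221.6] [345.4 266.7] ball [[322.3 257.7]]
 lift 12.0 top disc [297.  227.2] [346.9 274.1] ball [[322.3 257.7]]
```

Collar is down (same disc size as at the start) and the ball matches the 0.84 pose. I'll ease off joint 6's limit, then hand in.

```bash
python3 -m pendant '0 0 -.02 0 -.02 0 .3;0 0 -.04 0 -.05 0 .3;0 0 -.05 0 -.08 0 .3;0 0 -.05 0 -.08 0 .3;0 0 -.05 0 -.08 0 .3;0 0 -.05 0 -.08 0 .3'
python3 -c "
from bench import r
s=r.state();print(s['q'].round(2),abs(s['dq']).max().round(3),s['ft_force'].round(1),s['t']);print(r.close_job())"
```

```text
t: 21.6
tcp_pos: [701.7, 47.7, 240.0]
orientation: [[-0.971, 0.196, -0.137], [0.193, 0.981, 0.033], [0.141, 0.005, -0.99]]
ft_force: [-0.2, -0.4, -0.7]
gripper_width: 55.7
grip_force: 0.0
[-0.11  0.7   0.05  0.86 -0.07  1.72  1.3 ] 0.016 [-0.2 -0.4 -0.7] 21.6
the job is handed in; nothing more can be done
None
```

Job handed in at 21.6 s: from the camera and force readings, the cover is hooked under the lip and flat in its well, the toggle is over at green with its collar down, and nothing touched the tape roll (the hand-in call returned no verdict).

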